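# Pack the castor chocks head to tail in their caddy

## Task

The trolley is about to be wheeled off, so put its castor chocks away: pack the two loose wooden wedges into the low caddy beside the two already in it, head to tail so that all four stand flat on its floor. It is a snug fit, so close up the gaps between them, gently and without forcing the caddy, and leave the other things on the trolley where they stand.

Things in the scene. Friction and masses are not known exactly. Their poses are not given: they have to be found in the camera images.
- caddy: Tan rattan-look plastic caddy fixed to the top: floor 4 thick, two low side rails along y (67 apart inside, 6 thick, 12 tall). Two upright end boards (6 thick, 58 wide, top 36 above the trolley top) close it along y, 173.6 apart inside; joined to each other, they are clamped up to 6 off centre to -y or +y, which no reading gives: feel for them. Origin: centre of the underside.
- caddy_floor (a point): Centre of the caddy's inner floor, axes as the caddy's. Chocks stand side by side along y, lengths along x, alternately turned half round: straight faces to the end boards and slants together in pairs, 43 from origin to origin. So packed they take 172 of the 173.6 mm along y and 64 of the 67 along x. Rigid; pressing caddy or boards with over 90 N counts as forcing.
- chock_a: Beech castor chock, 64 x 52 x 45 tall, 85 g, waxed. From above a right-angled trapezoid: parallel ends, wide (52) at x=+32 (y -21.5 to 30.5), narrow (34) at x=-32 (y -21.5 to 12.5); straight long face at y=-21.5, square to the ends; slanted face opposite. Top and bottom edges barely eased (0.5). Origin on the underside; z up. In the caddy, by its -y end, straight face to -y.
- chock_b: Wedge identical to chock_a (same frame). Starts in the caddy on chock_a's +y side, turned half round (wide end to the caddy's -x, straight face to its +y), its slant facing chock_a's slant, with gaps of several mm between them and to the end boards.
- chock_c: Wedge identical to chock_a (same frame). Starts loose on the trolley top, standing upright on the same side as the others, any yaw.
- chock_d: Wedge identical to chock_a (same frame). Starts loose on the trolley top, standing upright on the same side as the others, any yaw.
- mate_cup: Black glass mate cup, 72 diameter, 85 tall. A bystander; origin at the centre of its underside.
- egg_cup: White ceramic egg cup, 50 diameter, 62 tall. A bystander; origin at the centre of its underside.
- canister: Green canister with screw-top lid, 106 diameter, 150 tall. A bystander; origin at the centre of its underside.
- bombilla: Steel bombilla (drinking straw with a bulb), about 185 long along its x, 17 thick, lying down. A bystander; origin on its underside, 75 mm from the bulb end.
- sugar_jar: Clear jar with steel cap, 72 diameter, 100 tall. A bystander; origin at the centre of its underside.
- saucer: White saucer, 120 diameter, 16 tall. A bystander; origin at the centre of its underside.
There are look-alikes about, which are no part of the job. What is shaped like the chock_b but orange, pink or yellow is not meant.

How it is judged (in metres and radians):
At the end, for the whole second after the job is handed in: All four chocks stand upright (tilt under 0.05 rad) inside the caddy, on its floor to 2.5 mm, their lengths along the caddy's x to 0.08 rad, at rest (z of chock_a in the frame of caddy between 0.0015 and 0.0065 m and angle between each of chock_a, chock_b, chock_c, chock_d's own z axis and vertical below 0.05 rad and angle between the x axis of each of chock_a, chock_b, chock_c, chock_d and the x axis of caddy, either way round below 0.08 rad and x of chock_a in the frame of caddy between -0.006 and 0.006 m and y of chock_a in the frame of caddy between -0.075 and 0.075 m and linear speed of each of chock_a, chock_b, chock_c, chock_d below 0.01 m/s and z of chock_b in the frame of caddy between 0.0015 and 0.0065 m and x of chock_b in the frame of caddy between -0.006 and 0.006 m and y of chock_b in the frame of caddy between -0.075 and 0.075 m and z of chock_c in the frame of caddy between 0.0015 and 0.0065 m and x of chock_c in the frame of caddy between -0.006 and 0.006 m and y of chock_c in the frame of caddy between -0.075 and 0.075 m and z of chock_d in the frame of caddy between 0.0015 and 0.0065 m and x of chock_d in the frame of caddy between -0.006 and 0.006 m and y of chock_d in the frame of caddy between -0.075 and 0.075 m); the robot touches nothing.
It fails at once if the caddy is forced: pressed with more than 90 N (contact force between caddy and anything else above 90 N).
It fails at once if another thing on the trolley is moved more than 30 mm or tipped (distance of any of mate_cup, egg_cup, canister, bombilla, sugar_jar, saucer from where it was at the start of the episode above 0.03 m or angle between any of mate_cup, egg_cup, canister, bombilla, sugar_jar, saucer's own z axis and vertical above 0.3 rad).
It also fails if it takes over 69 s, if anything falls off the work surface, if the arm or the gripper's body presses on something with over 40 N, if the wrist force passes 120 N, or if a joint passes its speed limit or range.

## Robot

A 6-joint arm with a two-finger parallel gripper is mounted at the origin on the work surface. World frame = base frame: x ahead of the robot, y to its left, z up, the work surface at z = 0. Lengths are in m, angles in degrees, forces in N, time in s.
With the tool pointing down it reaches from about 0.3 to 0.75 m from the base axis. Payload 8.5 kg.
Tool frame: the origin (TCP) lies midway between the tips of the shut fingers; the grasp point (between the pads) lies behind it (grasp_offset is the z of the grasp point in the tool frame, in m); z points along the fingers, y is the direction in which the jaws open and shut (so a half turn about z gives the same grasp; the last joint's range is limited). The gripper opens to 85 mm and grips with 20 to 120 N. Pads are 22 mm wide; open, the fingers measure 114 mm over their backs; the gripper's body (76 mm by 85 mm) begins 54 mm behind the grasp point. The pads swing forward as they close: fully open they stand 13 mm farther back than shut.
Start: joints at [50.861, 21.807, 74.336, -0, 83.858, -12.336], TCP at [0.248, 0.491, 0.231] pointing down, gripper open.
Joint ranges: [-178.18, 178.18], [-50.72, 133.34], [12.68, 142.11], [-81.47, 261.47], [9.98, 163.14], [-165.26, 165.26]. Speed limits (degrees/s): [136.94, 136.94, 180, 180, 180, 180].

## Interface

Orientations are given as a 3x3 rotation matrix whose columns are the frame's x, y, z axes.
In Python, from rig import * gives the robot as it stands.
- The arm moves only by the shell command python3 -m pendant 'ROWS' [FORCE]. ROWS is JSON, one flat list of numbers, 7 for each row, row after row: the finger opening in mm, from 0 to 85.4, then the shift along the tool's x, y, z in units of 50 mm (1.0 is 50 mm), then the turn, a rotation vector about the tool's x, y, z in units of 8 degrees (1.0 is 8 degrees). In form: [hand, dx, dy, dz, wx, wy, wz, hand, dx, dy, dz, wx, wy, wz, ...]. A call has 1 to 12 rows; each row shifts and turns the commanded pose from where the row before left it, along the tool's axes as they then stand; what a row does not reach is not made up. A row lasts 1/10 s, in which the tool goes at most 50 mm and 8.59 degrees, less where a joint would pass 70% of its speed; a pose out of reach is approached as far as the arm can. A call is refused whole if a number of a shift passes 1 or a number of a turn 1, either way. A call with a gripper value outside its range is refused whole. The fingers move at their own pace and stop on an object; FORCE is the grip in N (left out, the last holds). Time passes only in rows, so rows that do not move let the fingers close. It gives the time, the measured TCP pose, the force and the opening at its end, in the units of the state.
- observe(): the state, without advancing time (a new reading comes with each control period).
- get_image(name): name is "scene" or "side" or "wrist"; returns a dict with "frame" (384x512x3 uint8, red, green, blue), "depth" (384x512 float32, m along the optical axis (not along the pixel's ray), 0 where there is no reading), "K" (3x3 intrinsics, pixels), "k1" (the pictures are not rectified: a ray, as slopes to the right and down, at radius r is drawn at 1 + k1 r^2 times it, then the intrinsics apply), "rvec" (rotation vector, rad) and "tvec" (3), from world to camera coordinates, as OpenCV has them. Camera axes: x right, y down, z forward; pixel columns grow to the right and rows downward; lengths in m; the calibration is good to about 2 mm. A picture is of the moment at which its call begins.
- close_job(): hands the job in, once; it reports no verdict.
The state is a dict: "time_s": time; "q": joint angles; "qvel": joint speeds; "joint_efforts": joint torques, N m; "position": TCP position; "tool_rot": TCP orientation; "ft_force": force on the tool from outside, world axes, zero at the start; "wrist_torque": the same for the moment, N m; "grip_width": finger opening in m.
Only numpy, scipy, OpenCV 4.12 (cv2) and the standard library are available. Lean on these libraries where they do the work, as an engineer would, in place of code of your own. Each camera call takes 0.05 s, during which the arm holds its last target.

## Working session

There is one attempt and no reset: what is moved stays moved. The work goes in short steps, Python scripts to look and compute and a shell command to move; the robot and the scene stay as the last step left them, time stands still between calls to the robot, and variables do not carry over. Pictures are saved under pics/ and viewed, and the job is handed in when it is done.

```bash
ls; mkdir -p pics
python3 - <<'E'
from rig import *
import cv2
print(observe())
for n in ["scene","side","wrist"]:
    d=get_image(n)
    cv2.imwrite(f"pics/{n}0.png",d["frame"][:,:,::-1])
    print(n,d["K"],d["k1"],d["rvec"],d["tvec"])
    import numpy as np; np.savez(f"{n}0.npz",**d)
E
```

```text
pics
{'time_s': 0.0, 'q': array([ 5.08625046e+01,  2.18419461e+01,  7.43853047e+01, -1.31675394e-03,
        8.38576483e+01, -1.23334856e+01]), 'qvel': array([-0.04635013, -0.05942288,  0.10197299, -0.00110125,  0.04961112,
        0.02656189]), 'joint_efforts': array([ 3.66405162e-03, -4.48455727e+01, -2.31287527e+01, -2.12339978e-05,
        4.70571962e-03,  4.60304580e-05]), 'position': array([0.24781483, 0.49067757, 0.23069957]), 'tool_rot': array([[-8.92555243e-01,  4.50937130e-01, -9.17545501e-04],
       [ 4.50937968e-01,  8.92554533e-01, -1.16373251e-03],
       [ 2.94189196e-04, -1.45245166e-03, -9.99998902e-01]]), 'ft_force': array([0.50825924, 0.39345569, 0.09079294]), 'wrist_torque': array([0.01172835, 0.03652196, 0.02938675]), 'grip_width': 0.08533297106569548}
scene [[448.38343634   0.         256.97575502]
 [  0.         448.38343634 190.00185669]
 [  0.           0.           1.        ]] -0.02564278754344117 [ 1.41465371  2.36633602 -0.72347634] [ 0.24405848 -0.38282525  1.60924953]
side [[347.92084523   0.         259.9209794 ]
 [  0.         347.92084523 192.62690504]
 [  0.           0.           1.        ]] -0.10046300995823389 [ 0.48339489 -2.76066805  1.09789837] [0.52304428 0.16546776 1.1138686 ]
wrist [[284.6809268    0.         256.39196974]
 [  0.         284.6809268  190.82677113]
 [  0.           0.           1.        ]] -0.029739598078022608 [-2.46997064 -1.51900355 -0.20747892] [-0.54874175 -0.0345431   0.37857573]
```

View pics/scene0.png

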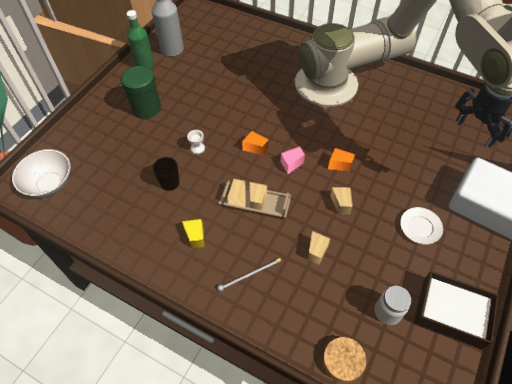

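View pics/side0.png

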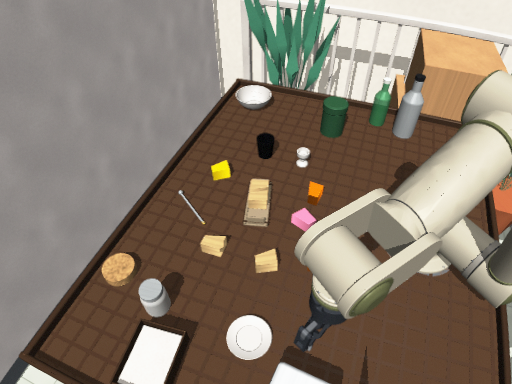

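View pics/wrist0.png

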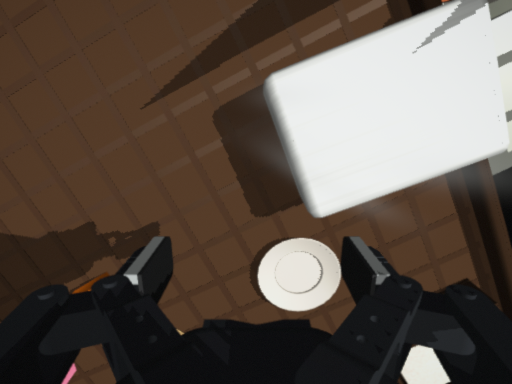

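```bash
cat > h.py <<'E'
import numpy as np, cv2
def cam(d):
    R,_=cv2.Rodrigues(np.asarray(d["rvec"],float)); t=np.asarray(d["tvec"],float).ravel()
    return R,t
def slopes(d,uv):
    K=np.asarray(d["K"]);k1=float(d["k1"])
    return cv2.undistortPoints(np.asarray(uv,float).reshape(-1,1,2),K,np.array([k1,0,0,0.])).reshape(-1,2)
def onplane(d,uv,z):
    R,t=cam(d); s=slopes(d,uv); r=np.c_[s,np.ones(len(s))]@R; c=-R.T@t
    return c+r*((z-c[2])/r[:,2])[:,None]
def cloud(d):
    R,t=cam(d); H,W=d["depth"].shape
    u,v=np.meshgrid(np.arange(W),np.arange(H)); s=slopes(d,np.c_[u.ravel(),v.ravel()])
    z=d["depth"].ravel().astype(float); P=np.c_[s,np.ones(len(s))]*z[:,None]
    return ((P-t)@R).reshape(H,W,3)
def proj(d,P):
    return cv2.projectPoints(np.asarray(P,float).reshape(-1,3),np.asarray(d["rvec"],float),np.asarray(d["tvec"],float),np.asarray(d["K"]),np.array([float(d["k1"]),0,0,0.]))[0].reshape(-1,2)
def topview(d,x0,x1,y0,y1,z,res=0.0005):
    xs=np.arange(x1,x0,-res); ys=np.arange(y1,y0,-res)
    Y,X=np.meshgrid(ys,xs); uv=proj(d,np.c_[X.ravel(),Y.ravel(),np.full(X.size,z)]).astype(np.float32)
    return cv2.remap(d["frame"],uv[:,0].reshape(X.shape),uv[:,1].reshape(X.shape),cv2.INTER_LINEAR)
E
python3 - <<'E'
from h import *
for n in ["scene","side"]:
    d=dict(np.load(n+"0.npz")); C=cloud(d)
    hsv=cv2.cvtColor(d["frame"],cv2.COLOR_RGB2HSV)
    m=(C[...,2]>0.02)&(C[...,2]<0.06)&(d["depth"]>0)
    m&=(C[...,0]>0.2)&(C[...,0]<0.9)&(abs(C[...,1])<0.6)
    k,l,s,c=cv2.connectedComponentsWithStats(m.astype(np.uint8))
    for i in range(1,k):
        if s[i,4]>40:
            P=C[l==i]; print(n,i,s[i,4],c[i].round(),np.median(P,0).round(3),P.min(0).round(3),P.max(0).round(3),np.median(hsv[l==i],0))
    # flat table height check
    print(np.median(C[150:300,150:350,2][C[150:300,150:350,2]<0.015]))
    cv2.imwrite(f"pics/top_{n}.png",topview(d,0.3,0.75,-0.25,0.25,0.045,0.0008)[:,:,::-1])
E
```

```text
scene 3 261 [146. 108.] [ 0.435 -0.458  0.04 ] [ 0.369 -0.52   0.02 ] [ 0.454 -0.442  0.06 ] [61. 90. 59.]
scene 6 160 [196. 138.] [ 0.468 -0.242  0.052] [ 0.447 -0.265  0.021] [ 0.494 -0.217  0.06 ] [ 15.5  21.  215.5]
scene 7 336 [255. 142.] [ 0.389 -0.077  0.043] [ 0.354 -0.112  0.02 ] [ 0.41  -0.042  0.052] [ 14. 219. 246.]
scene 8 336 [292. 158.] [0.39  0.056 0.044] [0.345 0.017 0.02 ] [0.423 0.082 0.053] [169.  95. 249.]
scene 9 351 [341. 159.] [0.324 0.188 0.044] [0.29  0.156 0.02 ] [0.351 0.221 0.051] [ 15. 220. 248.]
scene 10 417 [ 54. 174.] [ 0.752 -0.551  0.043] [ 0.714 -0.6    0.02 ] [ 0.882 -0.494  0.06 ] [ 15.  24. 179.]
scene 11 150 [166. 169.] [ 0.604 -0.265  0.042] [ 0.592 -0.275  0.02 ] [ 0.637 -0.233  0.06 ] [ 11. 111.  24.]
scene 13 146 [170. 182.] [ 0.645 -0.221  0.042] [ 0.605 -0.257  0.021] [ 0.657 -0.209  0.06 ] [ 12. 122.  25.]
scene 15 278 [463. 206.] [0.32  0.558 0.04 ] [0.2   0.525 0.02 ] [0.327 0.6   0.06 ] [15.  8. 97.]
scene 16 366 [237. 193.] [ 0.585 -0.03   0.048] [ 0.539 -0.061  0.021] [0.61  0.004 0.055] [ 20. 109. 234.]
scene 17 62 [225. 191.] [ 0.
[... 1824 characters left out ...]
0.383 0.06  0.044] [0.344 0.02  0.02 ] [0.426 0.083 0.05 ] [166.  90. 251.]
side 13 85 [254. 218.] [0.538 0.107 0.031] [0.509 0.096 0.02 ] [0.566 0.116 0.04 ] [ 18.  73. 149.]
side 14 354 [213. 243.] [0.617 0.25  0.044] [0.59  0.212 0.02 ] [0.656 0.269 0.051] [ 21. 105. 235.]
side 15 359 [266. 260.] [0.447 0.253 0.044] [0.414 0.206 0.02 ] [0.484 0.281 0.049] [ 21. 105. 236.]
side 16 745 [119. 268.] [0.854 0.424 0.03 ] [0.808 0.372 0.02 ] [0.899 0.472 0.034] [ 17. 129. 220.]
side 18 185 [159. 307.] [0.663 0.496 0.039] [0.656 0.449 0.02 ] [0.709 0.511 0.06 ] [ 20.  10. 137.]
side 20 1368 [160. 338.] [0.62  0.568 0.043] [0.556 0.531 0.02 ] [0.69 0.6  0.06] [ 18.   6. 250.]
0.0004520786385938339
```

View pics/top_scene.png

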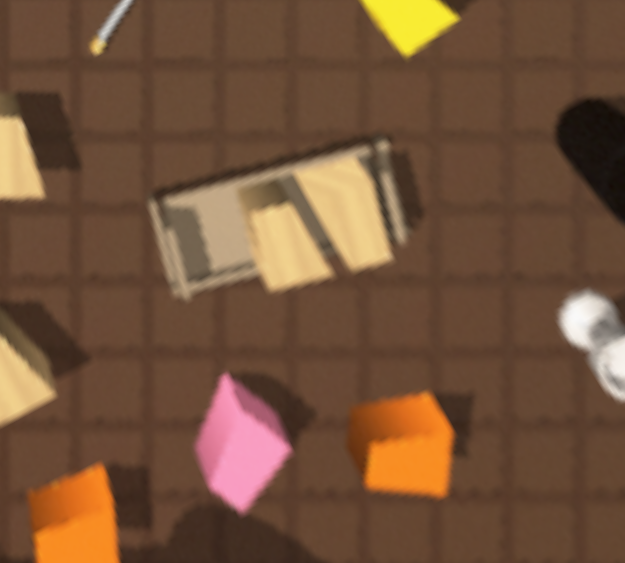

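View pics/top_side.png

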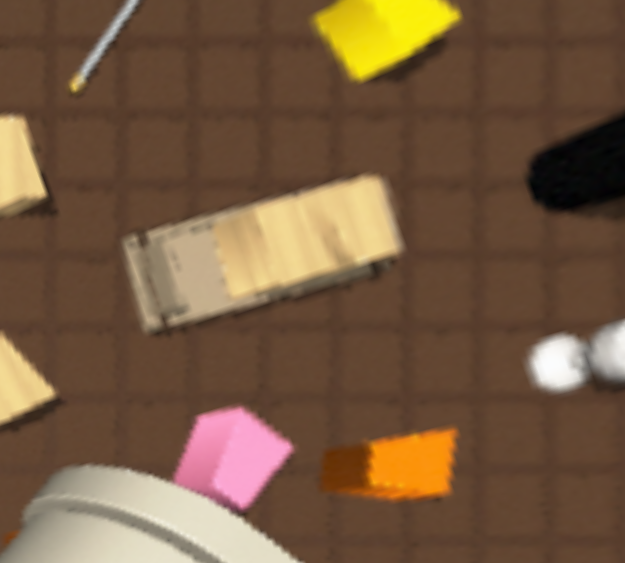

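Run:
```python
from h import *
import rig
print([n for n in dir(rig) if not n.startswith('_')])
print(getattr(rig,'grasp_offset',None))
o=rig.observe(); d=dict(np.load("wrist0.npz")); R,t=cam(d); T=o["tool_rot"]
print("cam in tool",T.T@(-R.T@t-o["position"])); print("cam axes in tool\n",(T.T@R.T).round(3))
```

```text
['MotionError', 'close_job', 'get_image', 'grasp_offset', 'observe']
-0.0187
cam in tool [ 0.06904923 -0.00048048 -0.14192991]
cam axes in tool
 [[-0.    -0.963 -0.271]
 [ 1.    -0.    -0.001]
 [ 0.001 -0.271  0.963]]
```

```bash
python3 -m pendant '[85,0,0,-0.23,0,0,1,85,0,0,-0.23,0,0,1,85,0,0,-0.23,0,0,1,85,0,0,-0.23,0,0,1,85,0,0,-0.23,0,0,1,85,0,0,-0.23,0,0,1]' 30 && python3 -m pendant '[85,-0.7,0.35,0,0,0,0,85,-0.7,0.35,0,0,0,0,85,-0.7,0.35,0,0,0,0,85,-0.7,0.35,0,0,0,0,85,-0.7,0.35,0,0,0,0,85,-0.7,0.35,0,0,0,0,85,-0.7,0.35,0,0,0,0,85,-0.7,0.35,0,0,0,0,85,-0.7,0.35,0,0,0,0,85,-0.7,0.35,0,0,0,0,85,-0.7,0.35,0,0,0,0,85,0,0,0,0,0,0]'
python3 - <<'E'
from rig import *; from h import *
d=get_image("wrist"); np.savez("wrist1.npz",**d); cv2.imwrite("pics/wrist1.png",d["frame"][:,:,::-1])
d=get_image("side"); np.savez("side1.npz",**d)
print(observe()["position"],observe()["tool_rot"].round(3))
E
```

```text
time_s: 0.75
position: [0.2479, 0.4908, 0.3005]
tool_rot: [[-0.257, 0.967, -0.0], [0.967, 0.257, -0.001], [-0.0, -0.001, -1.0]]
ft_force: [-0.7, -0.6, 0.9]
grip_width: 0.0851
time_s: 1.95
position: [0.537, 0.1665, 0.2991]
tool_rot: [[-0.258, 0.966, -0.001], [0.966, 0.258, -0.001], [-0.001, -0.001, -1.0]]
ft_force: [-0.6, 1.3, -0.9]
grip_width: 0.0853
[0.53486617 0.16929204 0.29976414] [[-0.261  0.965 -0.001]
 [ 0.965  0.261  0.   ]
 [ 0.    -0.001 -1.   ]]
```

View pics/wrist1.png

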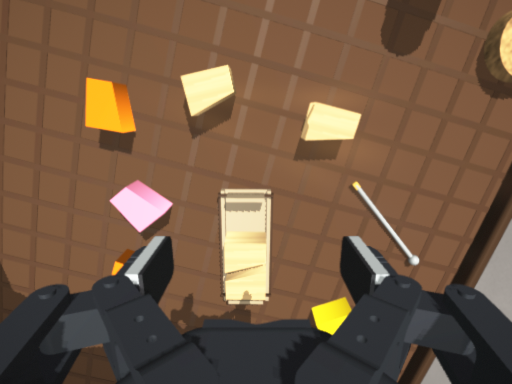

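Run:
```python
from h import *
d=dict(np.load("wrist1.npz"))
a=topview(d,0.36,0.70,0.16,0.32,0.045,0.0006)
b=topview(d,0.48,0.64,-0.10,0.14,0.049,0.0004)
cv2.imwrite("pics/tv_cd.png",a[:,:,::-1]); cv2.imwrite("pics/tv_ab.png",b[:,:,::-1]); print(a.shape,b.shape)
```

```text
(567, 267, 3) (401, 600, 3)
```

View pics/tv_cd.png

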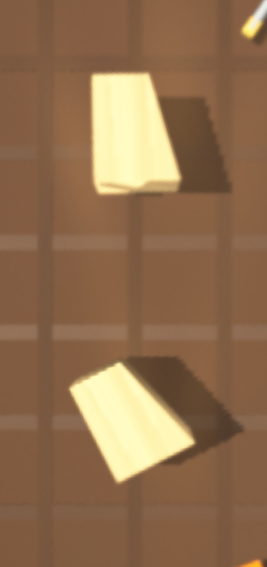

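View pics/tv_ab.png

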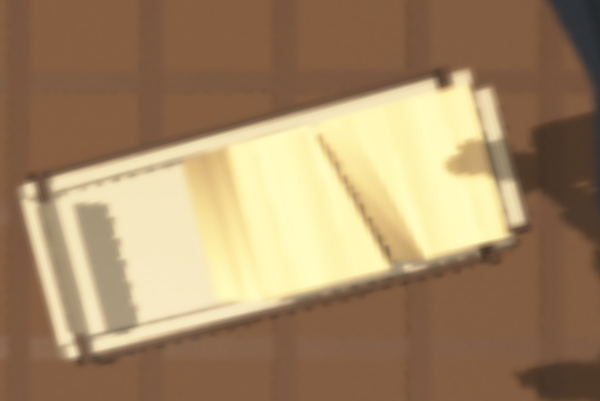

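```bash
cat > meas.py <<'E'
from h import *
def quad(d,x0,x1,y0,y1,z,res=0.0004,thr=200,name=None):
    im=topview(d,x0,x1,y0,y1,z,res); g=im[:,:,0]; 
    m=cv2.inRange(im,(thr,thr-25,100),(255,255,255))
    m=cv2.morphologyEx(m,cv2.MORPH_OPEN,np.ones((7,7)))
    cs,_=cv2.findContours(m,cv2.RETR_EXTERNAL,cv2.CHAIN_APPROX_NONE)
    c=max(cs,key=cv2.contourArea); hull=cv2.convexHull(c)
    ap=cv2.approxPolyDP(hull,12,True).reshape(-1,2)
    if name:
        v=im[:,:,::-1].copy(); cv2.polylines(v,[ap.reshape(-1,1,2)],True,(255,0,0),1); cv2.imwrite(name,v)
    P=np.c_[x1-ap[:,1]*res,y1-ap[:,0]*res]
    return P,cv2.contourArea(c)*res*res*1e6
E
python3 - <<'E'
from meas import *; from rig import *
d=dict(np.load("wrist1.npz"))
for nm,b in dict(c=(0.39,0.51,0.18,0.30),d=(0.57,0.68,0.19,0.30)).items():
    P,A=quad(d,*b,0.045,name=f"pics/q_{nm}.png")
    e=np.roll(P,-1,0)-P; print(nm,A,P.round(4).tolist(),np.hypot(*e.T).round(4),np.degrees(np.arctan2(e[:,1],e[:,0])).round(1))
print(observe()["q"])
E
```

```text
c 2776.8 [[0.482, 0.2476], [0.434, 0.2048], [0.4116, 0.25], [0.468, 0.2776]] [0.0643 0.0504 0.0628 0.0331] [-138.3  116.4   26.1  -65. ]
d 2970.4 [[0.656, 0.2316], [0.5924, 0.2128], [0.5844, 0.2604], [0.6544, 0.2648]] [0.0663 0.0483 0.0701 0.0332] [-163.5   99.5    3.6  -87.2]
[ 5.46820485e+00  2.08318154e+01  6.46146898e+01  1.17051671e-02
  9.46229398e+01 -9.64582270e+00]
```

Run:
```python
from h import *
d=dict(np.load("wrist1.npz"))
f=d["frame"][175:315,205:285]; cv2.imwrite("pics/cad_zoom.png",cv2.resize(f,None,fx=4,fy=4,interpolation=cv2.INTER_CUBIC)[:,:,::-1])
C=cloud(d); np.set_printoptions(linewidth=200)
print((C[175:315:6,210:282:5,2]*1000).round().astype(int))
```

```text
[[  0   0   0   1  -1  -1  -3   0   0   1  -1  -1  -1  -1  -1]
 [  0   0   0   1  -1   0   0   0   0  -1  -1  -1   0  -1  -2]
 [  0   0   0   1   0  -1  -2  -2   1   0   0   1  -1  -2  -2]
 [ -1  -1  10   4  11  11  10   9   9  10   9   4  11  -1   1]
 [ -1  -1  10   3  36  35  36  37  36  36  35   4  10  -1  -1]
 [ -1   0   9   4   4   5   3   4   4   3   5   2  11   0   0]
 [ -2  -1  11   8   3   3   4   4   3   3   2   0  11  -1   0]
 [ -2   0  10   9   3   3   3   2   3   3   3   3  11  -2  -3]
 [  0  -1  10  12   3   3   4   2   3   2   2   3  12   0   0]
 [ -1   0  10  11   4   4   3   2   3   4   3   3  10   0   0]
 [  0   1  10  10  20  19  19  19  18  19  18  18 441   1   0]
 [ -1   0  10  42  42  42  41  40  39  41  40  39  12  -1  -1]
 [  0  -1  10  48  49  48  48  48  47  50  48  48  10  -1   1]
 [  0   0  10  48  48  48  48  48  48  48  48  49   9   0  -1]
 [ -1   0   0  49  49  47  49  49  48  47  47  49  12   0   0]
 [  0  -2  -2  48  48  48  49  49  48  47  24  29  11   1   0]
 [  0   0   0  48  48  25  28  32  34  38  42  46  12  -1  -1]
 [  0  -1  -1  12  40  43  46  48  48  49  48  49  10   0  -1]
 [  0  -1  -1  12  49  48  48  48  48  48  49  48   9   0  -2]
 [ -1   0  -1  11  48  46  49  49  48  50  48  48  11   0   0]
 [ -2   0  -1  15  49  48  49  49  49  46  49  49  16   1   1]
 [ -1   0  -1  -1  35  35  36  35  36  36  36   0  -1   1  -1]
 [  1   0   0   0   0  -1  -1  -2   0   0  -1   0  -1   0   1]
 [ -1   1   1   0   0   1   1   0   0  -2   0  -1  -2  -1   0]]
```

View pics/cad_zoom.png

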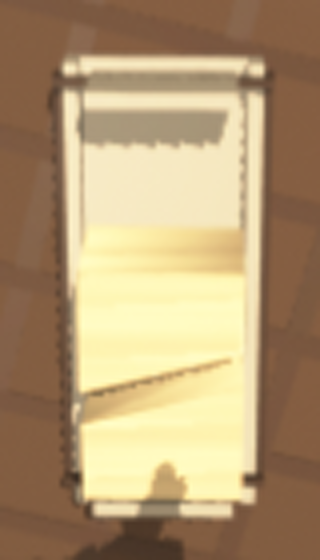

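Run:
```python
from h import *
d=dict(np.load("wrist1.npz"))
C=cloud(d)[180:312,212:280].reshape(-1,3)
for yaw in [14.5,15,15.5]:
    a=np.radians(yaw); R=np.array([[np.cos(a),np.sin(a)],[-np.sin(a),np.cos(a)]])
    Q=(C[:,:2]-[0.56,0.02])@R.T*1000; z=C[:,2]*1000
    r=(z>7)&(z<15)
    L=r&(Q[:,0]<-20)&(Q[:,1]>-60)&(Q[:,1]<90); G=r&(Q[:,0]>20)&(Q[:,1]>-60)&(Q[:,1]<90)
    print(yaw,[ (np.polyfit(Q[s,1],Q[s,0],1)*[1000,1],np.percentile(Q[s,0],[2,50,98]).round(1)) for s in (L,G)])
    b=(z>33)&(z<39)&(np.abs(Q[:,0])<27)
    for s in (b&(Q[:,1]>50), b&(Q[:,1]<-50)): print('  board',s.sum(),np.percentile(Q[s,1],[3,50,97]).round(1),np.polyfit(Q[s,0],Q[s,1],1)*[1000,1], np.percentile(Q[s,0],[2,98]))
    t=(z>46)&(z<52)
    print('  tops x',np.percentile(Q[t,0],[1,50,99]).round(1),'y',np.percentile(Q[t,1],[1,99]).round(1), 'rails y',np.percentile(Q[r,1],[.5,99.5]).round(1))
P=dict(c=0,d=0)
# caddy corners by rays: zoom px of outer rail corners on z=12 plane
uv=np.array([[63,57],[264,57],[255,503],[78,503]])/4.+[205,175]-0.4
print(onplane(d,uv,0.012).round(4))
```

```text
14.5 [(array([ 17.81236217, -41.89954326]), array([-46.7, -42. , -26.9])), (array([-4.42969219, 34.94721889]), array([27.1, 35. , 39.9]))]
  board 140 [85.1 87.7 90.3] [ 8.67974231 87.79930182] [-25.77308402  24.9882159 ]
  board 129 [-96.5 -92.4 -89.3] [-15.0861654  -92.57094312] [-25.82675466  24.29505099]
  tops x [-34.   -3.2  28.4] y [-76.7  22.3] rails y [-105.3   94.5]
15 [(array([ 24.38980375, -41.91052576]), array([-46.8, -41.9, -27.5])), (array([ 4.2422019, 34.8926408]), array([26.8, 35.1, 40.1]))]
  board 144 [85.2 87.8 90.3] [4.39121236e-02 8.77962703e+01] [-26.4944352  25.7720267]
  board 129 [-96.5 -92.4 -89.3] [-23.60939893 -92.58650425] [-26.61755032  23.50101193]
  tops x [-34.3  -3.2  27.9] y [-76.7  22.4] rails y [-105.3   94.4]
15.5 [(array([ 31.61849162, -41.93123212]), array([-47. , -41.8, -28. ])), (array([ 6.53515721, 34.84116755]), array([25.2, 35.1, 40.2]))]
  board 144 [85.1 87.9 90.4] [-8.57039683 87.79953558] [-25.72141229  26.53738912]
  board 125 [-96.6 -92.5 -89.3] [-29.15636496 -92.6285281 ] [-25.08008984  22.68589156]
  tops x [-34.6  -3.3  27.6] y [-76.7  22.4] rails y [-105.3   94.5]
[[ 0.4941  0.1037  0.012 ]
 [ 0.57    0.124   0.012 ]
 [ 0.6215 -0.0738  0.012 ]
 [ 0.546  -0.0941  0.012 ]]
```

```bash
python3 -m pendant '[85,0.35,0.7,0,0,0,0,85,0.35,0.7,0,0,0,0,85,0.35,0.7,0,0,0,0,85,0,0,0.2,0,0,-1,85,0,0,0.2,0,0,-1,85,0,0,0.2,0,0,-1,85,0,0,0.2,0,0,-1,85,0,0,0.2,0,0,-1,85,0,0,0.2,0,0,-1,85,0,0,0.2,0,0,-1,85,0,0,0.2,0,0,-1]' 40 && python3 -m pendant '[85,0,0,0.2,0,0,-1,85,0,0,0.2,0,0,-1,85,0,0,0.2,0,0,-1,85,0,0,0.2,0,0,-1,85,0,0,0.2,0,0,-1,85,0,0,0.2,0,0,-1,85,0,0,0.2,0,0,-1,85,0,0,0.2,0,0,-1,85,0,0,0.2,0,0,-1,85,0,0,0.2,0,0,-1,85,0,0,0.2,0,0,-1,85,0,0,0.2,0,0,-1]' && python3 -m pendant '[85,0,0,0,0,0,-0.9,85,0,0,0,0,0,0]'
python3 - <<'E'
from rig import *; from h import *
d=get_image("wrist"); np.savez("wrist2.npz",**d); cv2.imwrite("pics/wrist2.png",d["frame"][:,:,::-1])
o=observe(); print(o["position"],o["tool_rot"].round(3),o["q"].round(1))
E
```

```text
time_s: 3.15
position: [0.6213, 0.2493, 0.2201]
tool_rot: [[-0.984, 0.18, -0.0], [0.18, 0.984, 0.0], [0.0, 0.0, -1.0]]
ft_force: [-0.5, -0.2, 0.1]
grip_width: 0.0852
time_s: 4.35
position: [0.6213, 0.2494, 0.1002]
tool_rot: [[-0.076, -0.997, -0.0], [-0.997, 0.076, 0.0], [-0.0, 0.0, -1.0]]
ft_force: [0.1, -0.1, -0.2]
grip_width: 0.0845
time_s: 4.55
position: [0.6137, 0.274, 0.0991]
tool_rot: [[0.002, -1.0, 0.007], [-1.0, -0.002, -0.026], [0.026, -0.007, -1.0]]
ft_force: [-0.1, -0.6, -0.1]
grip_width: 0.0845
[0.61436499 0.27288278 0.09948192] [[ 0.    -1.     0.008]
 [-1.    -0.001 -0.025]
 [ 0.025 -0.008 -1.   ]] [  14.5   40.2   63.6   -1.6   76.2 -165.2]
```

View pics/wrist2.png

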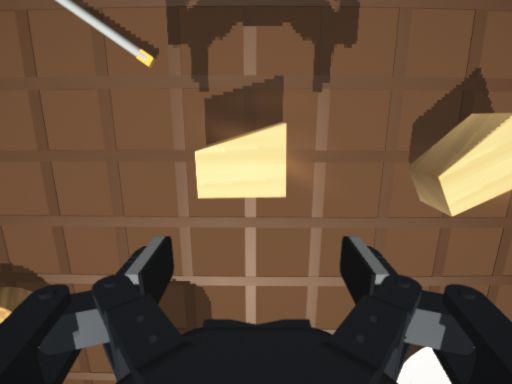

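```bash
cat > mv.py <<'E'
from h import *; from rig import *
from scipy.spatial.transform import Rotation as Ro
def goto(p=None,psi=None):
    o=observe(); R=np.array(o["tool_rot"])
    if p is not None: print("shift units",(R.T@(np.array(p)-o["position"])/0.05).round(3))
    if psi is not None:
        a=np.radians(psi); y=np.array([np.cos(a),np.sin(a),0]); z=np.array([0,0,-1.]); T=np.c_[np.cross(y,z),y,z]
        print("turn units",(np.degrees(Ro.from_matrix(R.T@T).as_rotvec())/8).round(3))
        if p is not None: print("shift after turn",(T.T@(np.array(p)-o["position"])/0.05).round(3))
    print("now psi",np.degrees(np.arctan2(R[1,1],R[0,1])).round(2),o["position"].round(4),"F",o["ft_force"].round(2),"w",round(o["grip_width"]*1000,2),"t",o["time_s"])
E
python3 - <<'E'
from mv import *
from meas import quad
d=dict(np.load("wrist2.npz"))
P,A=quad(d,0.56,0.68,0.19,0.30,0.045,name="pics/q_d2.png")
e=np.roll(P,-1,0)-P; print(A,P.round(4).tolist(),np.hypot(*e.T).round(4),np.degrees(np.arctan2(e[:,1],e[:,0])).round(1))
print(onplane(d,[[195,152],[286,123],[286,197],[198,198]],.045).round(4))
goto([0.6232,0.2471,0.06],174)
E
```

```text
2679.76 [[0.6564, 0.2304], [0.594, 0.212], [0.5932, 0.2624], [0.656, 0.264]] [0.0651 0.0504 0.0628 0.0336] [-163.6   90.9    1.5  -89.3]
[[0.6564 0.2311 0.045 ]
 [0.5937 0.2114 0.045 ]
 [0.5923 0.2634 0.045 ]
 [0.6559 0.2643 0.045 ]]
shift units [ 0.495 -0.17   0.804]
turn units [-0.064 -0.179  0.753]
shift after turn [ 0.494 -0.23   0.79 ]
now psi -179.97 [0.6144 0.2729 0.0995] F [-0.25 -1.15  0.12] w 84.74 t 4.6
```

```bash
python3 -m pendant '[85,0,0,0,-0.06,-0.18,0.88,85,0.25,-0.12,0,0,0,0,85,0.25,-0.12,0,0,0,0,85,0,0,0,0,0,0]'
python3 - <<'E'
from mv import *
goto([0.6245,0.2468,0.012],173); print(observe()["q"].round(1))
E
```

```text
time_s: 5.0
position: [0.6254, 0.2418, 0.0995]
tool_rot: [[-0.126, -0.992, 0.001], [-0.992, 0.126, -0.001], [0.001, -0.002, -1.0]]
ft_force: [0.0, 0.5, 0.8]
grip_width: 0.0852
shift units [-0.098  0.032  1.75 ]
turn units [-0.011 -0.005 -0.029]
shift after turn [-0.096  0.029  1.75 ]
now psi 172.77 [0.6254 0.2418 0.0995] F [0.03 0.53 0.85] w 85.17 t 5.0
[ 1.110e+01  3.990e+01  6.410e+01 -1.000e-01  7.590e+01 -1.617e+02]
```

Descend and grip.

```bash
python3 -m pendant '[85,-0.1,0.03,0.4,0,0,0,85,0,0,0.4,0,0,0,85,0,0,0.4,0,0,0,85,0,0,0.35,0,0,0,85,0,0,0.2,0,0,0,85,0,0,0,0,0,0,60,0,0,0,0,0,0,60,0,0,0,0,0,0,60,0,0,0,0,0,0,60,0,0,0,0,0,0]' 40
python3 - <<'E'
from mv import *
goto()
E
```

```text
time_s: 6.0
position: [0.6245, 0.2496, 0.0134]
tool_rot: [[-0.125, -0.992, 0.004], [-0.992, 0.125, 0.0], [-0.001, -0.004, -1.0]]
ft_force: [-0.2, -0.5, 5.5]
grip_width: 0.0656
now psi 172.81 [0.6245 0.2496 0.0134] F [-0.16 -0.46  5.53] w 65.57 t 6.0
```

```bash
python3 -m pendant '[50,0,0,0,0,0,0,50,0,0,0,0,0,0]' 40; python3 -m pendant '[50,0,0,-0.2,0,0,0,50,0,0,-0.4,0,0,0,50,0,0,-0.4,0,0,0,50,0,0,0,0,0,0]' 40
python3 - <<'E'
from mv import *
goto()
d=get_image("wrist"); np.savez("wrist3.npz",**d); cv2.imwrite("pics/wrist3.png",d["frame"][:,:,::-1])
E
```

```text
time_s: 6.2
position: [0.6245, 0.2496, 0.0134]
tool_rot: [[-0.125, -0.992, 0.004], [-0.992, 0.125, 0.0], [-0.001, -0.004, -1.0]]
ft_force: [0.2, -0.3, 6.7]
grip_width: 0.0659
time_s: 6.6
position: [0.6249, 0.2498, 0.0651]
tool_rot: [[-0.125, -0.992, 0.006], [-0.992, 0.125, 0.001], [-0.002, -0.006, -1.0]]
ft_force: [0.4, 0.3, -1.0]
grip_width: 0.0658
now psi 172.81 [0.6249 0.2498 0.0651] F [ 0.37  0.34 -0.99] w 65.79 t 6.6
```

View pics/wrist3.png

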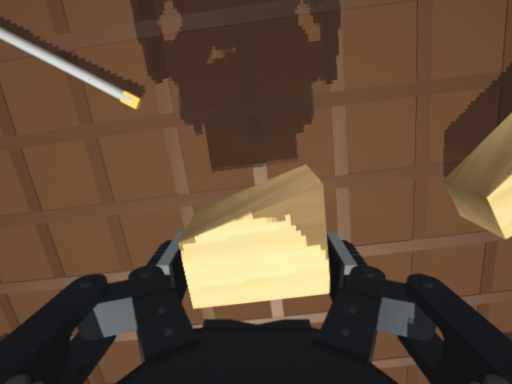

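Run:
```python
from mv import *
d=dict(np.load("wrist3.npz")); P=onplane(d,[[192,306],[328,297],[325,186],[181,248]],.0967)
print(P.round(4)); v=P[0]-P[1]; print(np.degrees(np.arctan2(v[1],v[0])),np.hypot(*v[:2]))
v=P[2]-P[1];print(np.degrees(np.arctan2(v[1],v[0])),np.hypot(*v[:2]));v=P[3]-P[0];print(np.degrees(np.arctan2(v[1],v[0])),np.hypot(*v[:2]))
C=cloud(d); print((C[210:300:12,195:325:12,2]*1000).round(0))
goto([0.6245,0.2468,0.1],15); print(observe()["q"])
```

```text
[[0.6559 0.2627 0.0967]
 [0.5937 0.2655 0.0967]
 [0.5921 0.2132 0.0967]
 [0.655  0.2331 0.0967]]
-2.5487978658693136 0.06222855029854955
-91.80124225629686 0.05226424533650501
-91.78529468971858 0.029600912996272075
[[ -0.  64.  74.  80.  89.  95.  96.  96.  96.  96.  96.]
 [ 77.  86.  91.  96.  94.  96.  96.  96.  96.  95.  97.]
 [ 95.  96.  97.  95.  97.  96.  96.  97.  96.  96.  96.]
 [ 96.  96.  96.  96.  96.  95.  96.  96.  96.  96.  96.]
 [ 97.  95.  95.  96.  97.  96.  96.  95.  96.  96.  96.]
 [ 96.  96.  96.  96.  95.  97.  96.  97.  96.  96.  96.]
 [ 97.  97.  96.  97.  95.  95.  97.  96. 207.  96.  96.]
 [ 97.  96.  96.  95.  97.  98.  96.  96.  97.  96.  97.]]
shift units [ 0.054 -0.018 -0.737]
turn units [1.0000e-03 3.6000e-02 1.9727e+01]
shift after turn [-0.056 -0.007 -0.737]
now psi 172.81 [0.6241 0.2496 0.0632] F [ 0.72 -0.3  -0.71] w 65.76 t 6.65
[ 1.17383057e+01  4.21094947e+01  6.61814917e+01 -2.32574537e-02
  7.15056798e+01 -1.61067745e+02]
```

```bash
python3 -m pendant '[50,0,0,0,0,0,1,50,0,0,0,0,0,1,50,0,0,0,0,0,1,50,0,0,0,0,0,1,50,0,0,0,0,0,1,50,0,0,0,0,0,1,50,0,0,0,0,0,1,50,0,0,0,0,0,1,50,0,0,0,0,0,1,50,0,0,0,0,0,1,50,0,0,0,0,0,1]' && python3 -m pendant '[50,0,0,0.1,0,0,1,50,0,0,0.1,0,0,1,50,0,0,0.1,0,0,1,50,0,0,0.1,0,0,1,50,0,0,0.1,0,0,1,50,0,0,0.1,0,0,1,50,0,0,0.1,0,0,1,50,0,0,0.1,0,0,1,50,0,0,0.1,0,0,1,50,0,0,0,0,0.04,0.35,50,0,0,0,0,0,0]'
python3 - <<'E'
from mv import *
goto([0.6245,0.2468,0.014],15)
d=get_image("wrist"); np.savez("wrist4.npz",**d); cv2.imwrite("pics/wrist4.png",d["frame"][:,:,::-1])
E
```

```text
time_s: 7.75
position: [0.623, 0.2493, 0.0604]
tool_rot: [[-0.995, 0.096, -0.001], [0.096, 0.995, -0.001], [0.001, -0.001, -1.0]]
ft_force: [-0.7, 0.1, -1.0]
grip_width: 0.0654
time_s: 8.85
position: [0.623, 0.2492, 0.0154]
tool_rot: [[-0.173, 0.985, -0.002], [0.985, 0.173, 0.005], [0.005, -0.002, -1.0]]
ft_force: [-0.4, 0.1, -0.4]
grip_width: 0.0656
shift units [-0.053  0.022  0.028]
turn units [-0.01  -0.038 -0.627]
shift after turn [-0.054  0.017  0.029]
now psi 9.98 [0.623  0.2492 0.0154] F [-0.4   0.06 -0.4 ] w 65.65 t 8.85
```

View pics/wrist4.png

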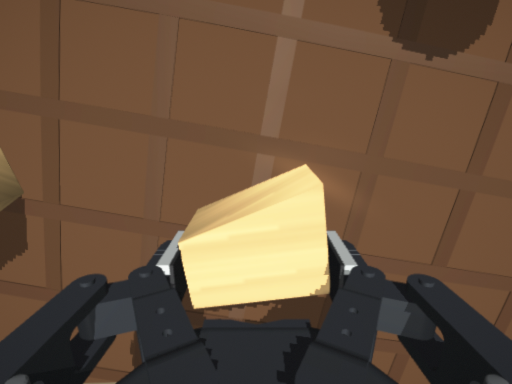

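```bash
python3 -m pendant '[50,0,0,0.035,0,0,0,85,0,0,0,0,0,0,85,0,0,0,0,0,0,85,0,0,0,0,0,0,85,0,0,0,0,0,-0.63,85,0,0,0,0,0,0,50,0,0,0,0,0,0,50,0,0,0,0,0,0,50,0,0,0,0,0,0,50,0,0,0,0,0,0,50,0,0,0,0,0,0]' 40
python3 - <<'E'
from mv import *
goto([0.6245,0.2468,0.014],15)
d=get_image("wrist"); np.savez("wrist5.npz",**d); cv2.imwrite("pics/wrist5.png",d["frame"][:,:,::-1])
E
```

```text
time_s: 10.0
position: [0.6239, 0.2495, 0.0154]
tool_rot: [[-0.259, 0.966, 0.001], [0.966, 0.259, 0.006], [0.005, 0.002, -1.0]]
ft_force: [0.4, 0.8, 3.8]
grip_width: 0.0635
shift units [-0.056 -0.002  0.029]
turn units [ 0.014 -0.037  0.003]
shift after turn [-0.055 -0.002  0.029]
now psi 15.02 [0.6239 0.2495 0.0154] F [0.39 0.78 3.83] w 63.49 t 10.0
```

View pics/wrist5.png

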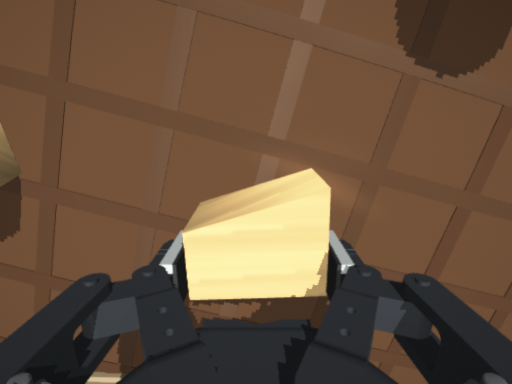

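```bash
cat >> mv.py <<'E'
A=np.radians(15); RQ=np.array([[np.cos(A),-np.sin(A)],[np.sin(A),np.cos(A)]])
def q2w(x,y): return np.array([0.56,0.02])+RQ@np.array([x,y])/1000
def w2q(p): return (RQ.T@(np.asarray(p)[:2]-[0.56,0.02]))*1000
E
python3 - <<'E'
from mv import *
d=dict(np.load("wrist5.npz")); P=onplane(d,[[190,298],[328,297]],.045); print([w2q(p) for p in P], w2q(observe()["position"]))
# existing: edges in wrist1: b straight top edge pts, rails
d1=dict(np.load("wrist1.npz"))
uv=np.array([[84,273],[242,273],[84,499],[242,487]])/4+[205,175]-0.4
print([w2q(p).round(1) for p in onplane(d1,uv,.049)])
p=q2w(-3.3,27.5+14.5); print(p); goto([p[0],p[1],0.10],14.8)
E
```

```text
[array([ 89.87121032, 190.46695351]), array([153.60790506, 190.95062612])] [121.10777119 205.16500806]
[array([-32.2,  23.4]), array([27.5, 23.4]), array([-35.5, -76.8]), array([ 28.2, -71.1])]
[0.54594204 0.05971478]
shift units [-3.253 -2.487 -1.713]
turn units [ 0.014 -0.037  0.029]
shift after turn [-3.272 -2.477 -1.691]
now psi 15.03 [0.6239 0.2495 0.0155] F [-0.57 -0.39  4.09] w 63.57 t 10.05
```

```bash
python3 -m pendant '[50,0,0,-0.7,0,0,0,50,0,0,-0.7,0,0,0,50,-0.4,-0.3,-0.3,0,-0.04,0.03,50,-0.7,-0.53,0,0,0,0,50,-0.7,-0.53,0,0,0,0,50,-0.7,-0.53,0,0,0,0,50,-0.55,-0.42,0,0,0,0,50,-0.22,-0.17,0,0,0,0,50,0,0,0,0,0,0]'
python3 - <<'E'
from mv import *
p=q2w(-3.3,42); goto([p[0],p[1],0.07],14.8); print(w2q(observe()["position"]))
d=get_image("wrist"); np.savez("wrist6.npz",**d); cv2.imwrite("pics/wrist6.png",d["frame"][:,:,::-1])
d=get_image("scene"); np.savez("scene6.npz",**d); cv2.imwrite("pics/scene6.png",cv2.resize(d["frame"][140:260,180:380],None,fx=4,fy=4)[:,:,::-1])
E
```

```text
time_s: 10.95
position: [0.5453, 0.0581, 0.0999]
tool_rot: [[-0.253, 0.967, 0.001], [0.967, 0.253, 0.0], [-0.0, 0.001, -1.0]]
ft_force: [0.5, 0.3, -0.5]
grip_width: 0.0638
shift units [0.029 0.019 0.597]
turn units [ 0.006  0.001 -0.016]
shift after turn [0.029 0.02  0.597]
now psi 14.67 [0.5453 0.0581 0.0999] F [ 0.46  0.28 -0.48] w 63.76 t 10.95
[-4.30569967 40.56003942]
```

View pics/wrist6.png

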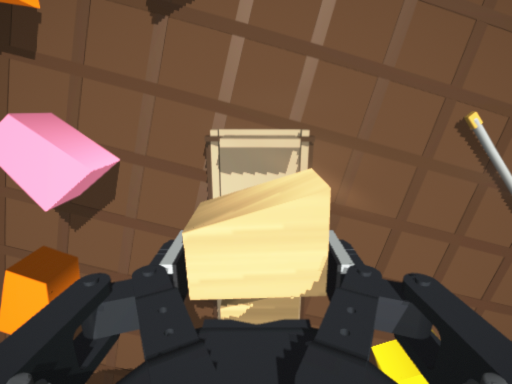

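View pics/scene6.png

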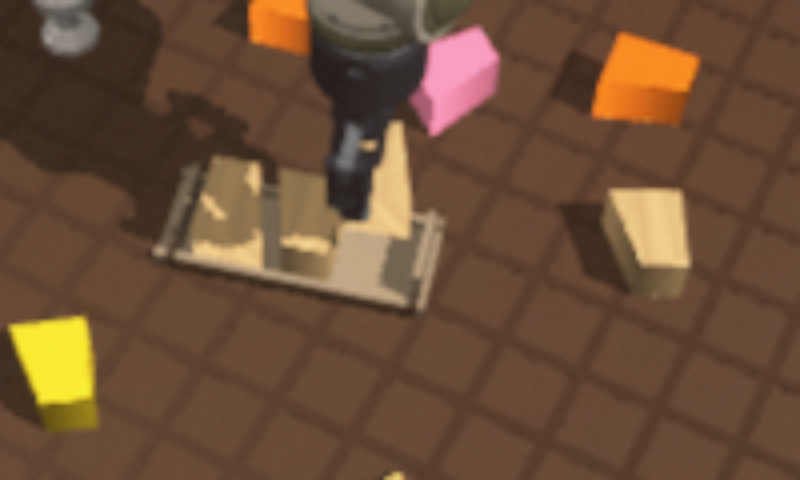

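Run:
```python
from mv import *
d=dict(np.load("wrist6.npz"))
f=d["frame"][115:215,190:330]; cv2.imwrite("pics/z6.png",cv2.resize(f,None,fx=5,fy=5,interpolation=cv2.INTER_CUBIC)[:,:,::-1])
P=cloud(d)[125:215,190:330].reshape(-1,3); Q=np.array([w2q(p) for p in P]); z=P[:,2]*1000
r=(z>8)&(z<15)
for s in (r&(Q[:,0]<-20),r&(Q[:,0]>20)): print(s.sum(),np.percentile(Q[s,0],[5,25,50,75,95]).round(1),np.percentile(Q[s,1],[2,98]).round(1))
b=(z>33)&(z<39); print(np.percentile(Q[b,1],[3,50,97]).round(1),np.percentile(Q[b,0],[1,99]).round(1))
```

```text
784 [-45.6 -43.4 -40.7 -38.2 -36.2] [39.4 93. ]
439 [31.  32.7 35.1 37.7 40.4] [62.6 93.3]
[84.4 87.3 89.9] [-30.8  25.9]
```

View pics/z6.png

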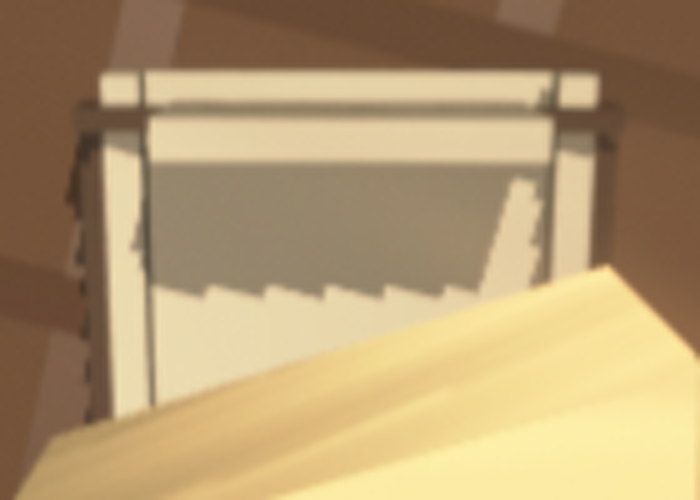

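```bash
python3 -m pendant '[50,0.03,0.02,0.3,0,0,0,50,0,0,0.4,0,0,0,50,0,0,0.4,0,0,0,50,0,0,0.25,0,0,0,50,0,0,0.05,0,0,0,50,0,0,0,0,0,0]'
python3 - <<'E'
from mv import *
goto(); print(w2q(observe()["position"]))
E
python3 -m pendant '[50,0,0,0.04,0,0,0,50,0,0,0.04,0,0,0,50,0,0,0.04,0,0,0,50,0,0,0,0,0,0]'
python3 - <<'E'
from mv import *
goto(); print(w2q(observe()["position"]))
E
```

```text
time_s: 11.65
position: [0.5467, 0.0614, 0.0299]
tool_rot: [[-0.256, 0.967, 0.001], [0.967, 0.256, -0.0], [-0.0, 0.001, -1.0]]
ft_force: [0.2, -0.1, -0.3]
grip_width: 0.0636
now psi 14.85 [0.5467 0.0614 0.0299] F [ 0.23 -0.07 -0.35] w 63.56 t 11.65
[-2.16463224 43.46772216]
time_s: 12.05
position: [0.5464, 0.0608, 0.0239]
tool_rot: [[-0.255, 0.967, 0.001], [0.967, 0.255, -0.0], [-0.0, 0.001, -1.0]]
ft_force: [-0.2, -0.0, -1.4]
grip_width: 0.0634
now psi 14.8 [0.5464 0.0608 0.0239] F [-0.15 -0.03 -1.37] w 63.42 t 12.05
[-2.60946959 42.98684648]
```

```bash
python3 -m pendant '[50,-0.03,0,0.03,0,0,0,50,-0.05,0,0.02,0,0,0,50,-0.05,0,0,0,0,0,50,-0.05,0,0,0,0,0,50,-0.05,0,0,0,0,0,50,-0.05,0,0,0,0,0,50,-0.05,0,0,0,0,0,50,-0.05,0,0,0,0,0,50,0,0,0,0,0,0]'
python3 - <<'E'
from mv import *
goto(); print(w2q(observe()["position"]))
E
python3 -m pendant '[50,-0.03,0,0,0,0,0,50,-0.03,0,0,0,0,0,50,-0.03,0,0,0,0,0,50,0,0,0,0,0,0]'
python3 - <<'E'
from mv import *
goto(); print(w2q(observe()["position"]))
E
```

```text
time_s: 12.95
position: [0.5514, 0.0422, 0.0215]
tool_rot: [[-0.255, 0.967, 0.002], [0.967, 0.255, -0.0], [-0.001, 0.001, -1.0]]
ft_force: [0.3, -0.2, -0.5]
grip_width: 0.0633
now psi 14.79 [0.5514 0.0422 0.0215] F [ 0.27 -0.19 -0.51] w 63.33 t 12.95
[-2.59328606 23.67133103]
time_s: 13.35
position: [0.5524, 0.038, 0.0214]
tool_rot: [[-0.255, 0.967, 0.001], [0.967, 0.255, -0.0], [-0.0, 0.001, -1.0]]
ft_force: [0.1, -0.0, -0.1]
grip_width: 0.0634
now psi 14.8 [0.5524 0.038  0.0214] F [ 0.1  -0.01 -0.06] w 63.42 t 13.35
[-2.67899213 19.35921124]
```

```bash
python3 -m pendant '[50,-0.025,0,0,0,0,0,50,-0.025,0,0,0,0,0,50,-0.02,0,0,0,0,0,50,-0.02,0,0,0,0,0,50,0,0,0,0,0,0]'
python3 -m pendant '[50,-0.01,0,0,0,0,0,50,-0.01,0,0,0,0,0,50,0,0,0,0,0,0]'
python3 - <<'E'
from mv import *
goto(); print(w2q(observe()["position"]))
E
```

```text
time_s: 13.85
position: [0.5536, 0.0336, 0.0214]
tool_rot: [[-0.255, 0.967, 0.002], [0.967, 0.255, -0.0], [-0.001, 0.001, -1.0]]
ft_force: [-0.1, 0.1, 0.2]
grip_width: 0.0637
time_s: 14.15
position: [0.5538, 0.0328, 0.0214]
tool_rot: [[-0.256, 0.967, 0.001], [0.967, 0.256, -0.0], [-0.0, 0.001, -1.0]]
ft_force: [-0.1, 0.7, 0.3]
grip_width: 0.0638
now psi 14.81 [0.5538 0.0328 0.0214] F [-0.1   0.73  0.3 ] w 63.8 t 14.15
[-2.67403121 13.97306199]
```

```bash
for i in 1 2; do python3 -m pendant '[50,-0.01,0,0,0,0,0,50,-0.01,0,0,0,0,0,50,0,0,0,0,0,0]' | grep -E "pos|ft"; done
```

```text
position: [0.5541, 0.0319, 0.0214]
ft_force: [-0.5, 0.7, 0.1]
position: [0.5541, 0.0316, 0.0215]
ft_force: [-0.5, 5.1, 0.2]
```

```bash
python3 -m pendant '[50,-0.01,0,0,0,0,0,50,0,0,0,0,0,0]' | grep -E "pos|ft";python3 -m pendant '[50,-0.01,0,0,0,0,0,50,0,0,0,0,0,0]' | grep -E "pos|ft"
python3 - <<'E'
from mv import *
goto(); print(w2q(observe()["position"]))
d=get_image("wrist"); np.savez("wrist7.npz",**d); cv2.imwrite("pics/wrist7.png",d["frame"][:,:,::-1])
d=get_image("scene"); np.savez("scene7.npz",**d); cv2.imwrite("pics/scene7.png",cv2.resize(d["frame"][140:260,180:380],None,fx=4,fy=4)[:,:,::-1])
E
```

```text
position: [0.5541, 0.0316, 0.0214]
ft_force: [-0.9, 8.4, 1.4]
position: [0.5541, 0.0315, 0.0215]
ft_force: [-1.8, 10.9, 1.0]
now psi 14.78 [0.5541 0.0315 0.0215] F [-1.8  10.91  0.98] w 63.73 t 15.15
[-2.71212828 12.66395349]
```

View pics/scene7.png

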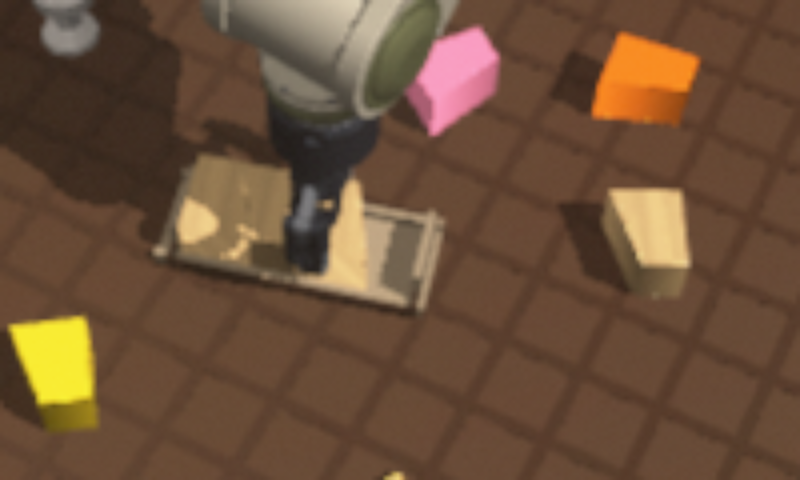

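View pics/wrist7.png

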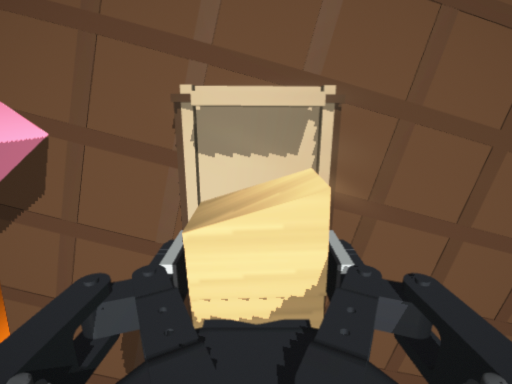

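```bash
python3 -m pendant '[50,0.01,0,0.02,0,0,0,50,0,0,0.02,0,0,0,50,0,0,0,0,0,0]' | grep -E "pos|ft"; python3 -m pendant '[50,0,0,0.01,0,0,0,50,0,0,0,0,0,0]' | grep -E "pos|ft"
```

```text
position: [0.554, 0.0315, 0.0194]
ft_force: [-2.2, 8.1, 1.1]
position: [0.554, 0.0315, 0.0194]
ft_force: [-3.9, 7.4, 5.9]
```

```bash
python3 -m pendant '[85,0,0,0,0,0,0,85,0,0,0,0,0,0,85,0,0,0,0,0,0,85,0,0,0,0,0,0,85,0,0,-0.1,0,0,0,85,0,0,-0.4,0,0,0,85,0,0,-0.7,0,0,0,85,0,0,-0.6,0,0,0]' | grep -E "pos|ft"; python3 -m pendant '[85,0.4,-0.08,-0.2,0,0,0,85,0.78,-0.16,0,0,0,0,85,0.78,-0.16,0,0,0,0,85,0.78,-0.16,0,0,0,0,85,0.78,-0.16,0,0,0,0,85,0.78,-0.16,0,0,0,0,85,0.44,-0.1,0,0,0,0,85,0,0,0,0,0,-0.7,85,0,0,0,0,0,-0.7,85,0,0,0,0,0,0]' | grep -E "pos|ft"
python3 - <<'E'
from mv import *; from meas import quad
d=get_image("wrist"); np.savez("wrist8.npz",**d); cv2.imwrite("pics/wrist8.png",d["frame"][:,:,::-1])
P,A_=quad(d,0.39,0.51,0.18,0.30,0.045,name="pics/q_c2.png")
e=np.roll(P,-1,0)-P; print(A_,P.round(4).tolist(),np.hypot(*e.T).round(4),np.degrees(np.arctan2(e[:,1],e[:,0])).round(1))
goto([0.4473,0.2486,0.012],26)
E
```

```text
position: [0.5543, 0.0303, 0.1106]
ft_force: [0.5, -0.1, 0.7]
position: [0.4463, 0.2472, 0.1191]
ft_force: [-0.3, -1.0, 0.5]
3180.4800000000005 [[0.482, 0.2476], [0.4336, 0.2052], [0.4112, 0.2572], [0.4604, 0.282]] [0.0643 0.0566 0.0551 0.0406] [-138.8  113.3   26.8  -57.9]
shift units [0.021 0.027 2.141]
turn units [ 0.011  0.006 -0.013]
shift after turn [0.02  0.03  2.141]
now psi 25.89 [0.4464 0.2471 0.119 ] F [ 0.2  -0.59 -0.62] w 85.5 t 17.6
```

View pics/wrist8.png

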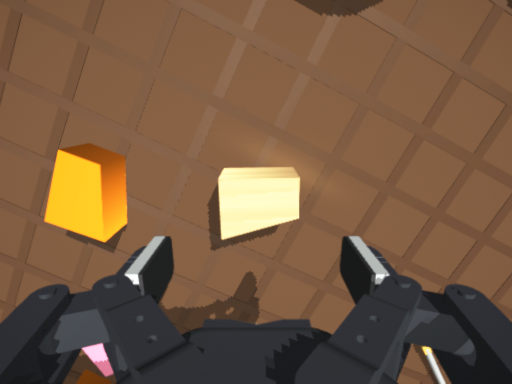

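Run:
```python
from mv import *
d=dict(np.load("wrist8.npz"))
cv2.imwrite("pics/z8.png",cv2.resize(d["frame"][155:250,205:315],None,fx=6,fy=6,interpolation=cv2.INTER_CUBIC)[:,:,::-1])
P=onplane(d,[[219,181],[299,178],[299,218],[222,238]],.045)[:,:2]; e=np.roll(P,-1,0)-P
print(P.round(4),np.hypot(*e.T).round(4),np.degrees(np.arctan2(e[:,1],e[:,0])).round(1))
```

```text
[[0.4127 0.2482]
 [0.4677 0.2778]
 [0.4836 0.2485]
 [0.4347 0.2049]] [0.0625 0.0333 0.0655 0.0486] [  28.3  -61.6 -138.3  116.9]
```

View pics/z8.png

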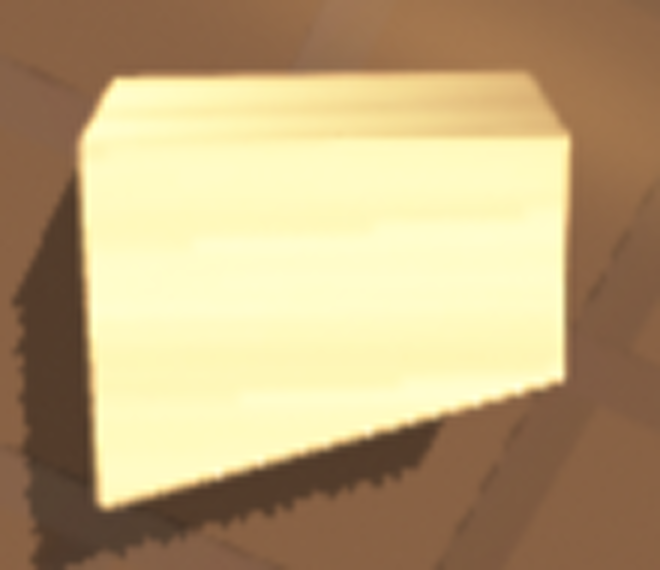

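```bash
python3 -m pendant '[85,0.02,0.03,0.5,0,0,-0.04,85,0,0,0.5,0,0,0,85,0,0,0.5,0,0,0,85,0,0,0.4,0,0,0,85,0,0,0.2,0,0,0,85,0,0,0,0,0,0,50,0,0,0,0,0,0,50,0,0,0,0,0,0,50,0,0,0,0,0,0,50,0,0,0,0,0,0,50,0,0,0,0,0,0]' 40
python3 - <<'E'
from mv import *
goto()
d=get_image("wrist"); np.savez("wrist9.npz",**d); cv2.imwrite("pics/wrist9.png",d["frame"][:,:,::-1])
E
```

```text
time_s: 18.7
position: [0.4481, 0.2488, 0.0149]
tool_rot: [[-0.443, 0.896, 0.004], [0.896, 0.443, 0.001], [-0.001, 0.003, -1.0]]
ft_force: [-0.2, 0.3, 5.9]
grip_width: 0.0637
now psi 26.31 [0.4481 0.2488 0.0149] F [-0.21  0.35  5.87] w 63.7 t 18.7
```

View pics/wrist9.png

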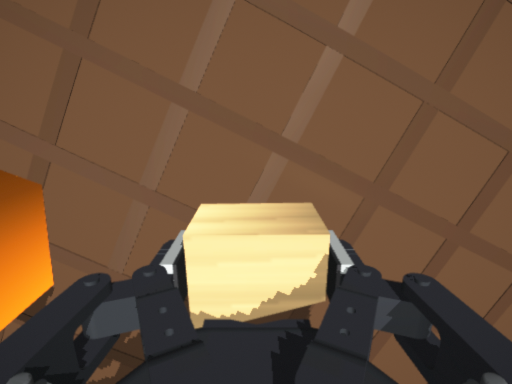

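Run:
```python
from mv import *
d=dict(np.load("wrist9.npz")); o=observe(); R=o["tool_rot"]
P=onplane(d,[[188,235],[327,232]],.045); t=[(R.T@(p-o["position"]))*1000 for p in P]; print(np.round(t,1))
s=np.mean([v[0] for v in t]); print(s)
p=q2w(-3.0,84.2-s+6); print(p); goto([p[0],p[1],0.12],14.8)
```

```text
[[ 17.6 -29.8 -30.2]
 [ 18.9  29.6 -30. ]]
18.212791163383706
[0.53847056 0.08875785]
shift units [-3.673  0.209 -2.097]
turn units [0.025 0.006 1.44 ]
shift after turn [-3.556  0.931 -2.102]
now psi 26.32 [0.4481 0.2488 0.0149] F [-0.54  0.08  6.58] w 63.55 t 18.75
```

```bash
python3 -m pendant '[50,0,0,-0.7,0,0,0,50,0,0,-0.7,0,0,0,50,0,0,-0.7,0,0,0.72,50,0,0,0,0,0,0.72,50,-0.5,0.13,0,0,0,0,50,-0.8,0.2,0,0,0,0,50,-0.8,0.2,0,0,0,0,50,-0.8,0.2,0,0,0,0,50,-0.5,0.15,0,0,0,0,50,-0.15,0.05,0,0,0,0,50,0,0,0,0,0,0]'
python3 - <<'E'
from mv import *
p=q2w(-3.0,84.2-18.2+6);goto([p[0],p[1],0.057],14.8); print(w2q(observe()["position"]))
d=get_image("wrist"); np.savez("wrist10.npz",**d); cv2.imwrite("pics/wrist10.png",d["frame"][:,:,::-1])
E
```

```text
time_s: 19.85
position: [0.5377, 0.0884, 0.119]
tool_rot: [[-0.254, 0.967, 0.001], [0.967, 0.254, 0.0], [-0.0, 0.001, -1.0]]
ft_force: [0.1, 0.5, -0.5]
grip_width: 0.063
shift units [0.003 0.014 1.239]
turn units [ 0.01   0.002 -0.01 ]
shift after turn [0.003 0.016 1.239]
now psi 14.72 [0.5377 0.0884 0.119 ] F [ 0.06  0.46 -0.54] w 63.04 t 19.85
[-3.80504719 71.87209766]
```

View pics/wrist10.png

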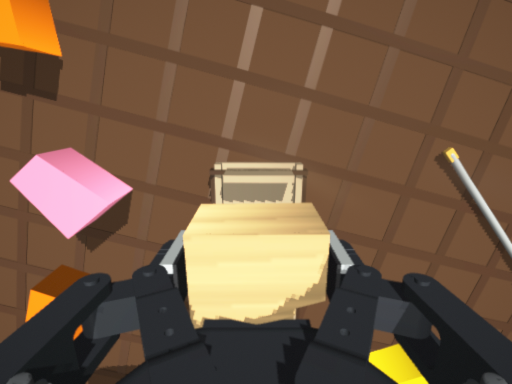

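```bash
python3 -m pendant '[50,0,0.016,0.4,0,0,0,50,0,0,0.4,0,0,0,50,0,0,0.3,0,0,0,50,0,0,0.12,0,0,0,50,0,0,0,0,0,0]'
python3 -m pendant '[50,-0.02,0,0,0,0,0,50,-0.02,0,0,0,0,0,50,-0.02,0,0,0,0,0,50,0,0,0,0,0,0]' | grep -E "pos|ft"
for i in 1 ; do python3 -m pendant '[50,-0.015,0,0,0,0,0,50,-0.015,0,0,0,0,0,50,0,0,0,0,0,0]' | grep -E "pos|ft"; done
python3 - <<'E'
from mv import *
goto(); print(w2q(observe()["position"]))
E
```

```text
time_s: 20.4
position: [0.5377, 0.0901, 0.0576]
tool_rot: [[-0.257, 0.966, 0.0], [0.966, 0.257, 0.0], [0.0, 0.0, -1.0]]
ft_force: [-0.5, -0.9, -0.9]
grip_width: 0.0632
position: [0.5394, 0.086, 0.0583]
ft_force: [1.0, -0.5, -0.7]
position: [0.5396, 0.0846, 0.0579]
ft_force: [0.1, 0.2, -0.5]
now psi 14.79 [0.5396 0.0846 0.0579] F [ 0.12  0.22 -0.52] w 63.55 t 21.1
[-2.96895611 67.69196756]
```

```bash
for i in 1 2 3; do python3 -m pendant '[50,-0.01,0,0,0,0,0,50,0,0,0,0,0,0]' | grep -E "pos|ft"; done
python3 - <<'E'
from mv import *
goto(); print(w2q(observe()["position"]))
E
```

```text
position: [0.5397, 0.0842, 0.0579]
ft_force: [0.3, 1.0, -1.1]
position: [0.5398, 0.0838, 0.0579]
ft_force: [-0.1, 0.5, -0.6]
position: [0.54, 0.0833, 0.0579]
ft_force: [-0.5, 0.9, -0.4]
now psi 14.81 [0.54   0.0833 0.0579] F [-0.49  0.91 -0.4 ] w 63.24 t 21.7
[-2.97571337 66.34667845]
```

```bash
for i in 1 2 3; do python3 -m pendant '[50,-0.01,0,0,0,0,0,50,0,0,0,0,0,0]' | grep -E "pos|ft"; done
python3 - <<'E'
from mv import *
goto(); print(w2q(observe()["position"]))
E
```

```text
position: [0.5401, 0.0828, 0.0579]
ft_force: [-0.1, 1.0, -0.9]
position: [0.5402, 0.0824, 0.0579]
ft_force: [0.2, 0.8, 0.2]
position: [0.5402, 0.0822, 0.0579]
ft_force: [-0.7, 5.3, 0.8]
now psi 14.8 [0.5402 0.0822 0.0579] F [-0.69  5.28  0.8 ] w 63.45 t 22.3
[-3.03910455 65.18445283]
```

```bash
python3 -m pendant '[50,-0.01,0,0,0,0,0,50,0,0,0,0,0,0]' | grep -E "pos|ft"; python3 -m pendant '[50,0.034,0,0,0,0,0,50,0,0,0.05,0,0,0,50,0,0,0.05,0,0,0,50,0,0,0,0,0,0]' | grep -E "pos|ft"
python3 - <<'E'
from mv import *
goto(); print(w2q(observe()["position"]))
E
python3 -m pendant '[50,0,0,0.04,0,0,0,50,0,0,0.04,0,0,0,50,0,0,0,0,0,0]' | grep -E "pos|ft"
python3 - <<'E'
from mv import *
goto(); print(w2q(observe()["position"]))
E
```

```text
position: [0.5401, 0.082, 0.0579]
ft_force: [-1.2, 6.5, 0.4]
position: [0.54, 0.0827, 0.0525]
ft_force: [-0.5, -0.1, -0.6]
now psi 14.8 [0.54   0.0827 0.0525] F [-0.47 -0.08 -0.56] w 63.35 t 22.9
[-3.10235617 65.78671657]
position: [0.5399, 0.0829, 0.0486]
ft_force: [-0.3, -0.2, 0.1]
now psi 14.8 [0.5399 0.0829 0.0486] F [-0.32 -0.19  0.06] w 63.33 t 23.2
[-3.09906737 65.97423899]
```

```bash
for i in 1 2 3; do python3 -m pendant '[50,0,0,0.06,0,0,0,50,0,0,0.06,0,0,0,50,0,0,0,0,0,0]' | grep -E "pos|ft"; done
python3 - <<'E'
from mv import *
goto(); print(w2q(observe()["position"]))
E
```

```text
position: [0.5399, 0.083, 0.0424]
ft_force: [1.0, 0.1, -0.5]
position: [0.5399, 0.083, 0.0364]
ft_force: [0.5, -0.1, -1.2]
position: [0.5399, 0.083, 0.0305]
ft_force: [-0.2, -0.1, -1.3]
now psi 14.81 [0.5399 0.083  0.0305] F [-0.22 -0.08 -1.26] w 63.22 t 24.1
[-3.11861601 66.03776279]
```

```bash
for i in 1 2 3; do python3 -m pendant '[50,0,0,0.03,0,0,0,50,0,0,0.03,0,0,0,50,0,0,0,0,0,0]' | grep -E "pos|ft"; done; python3 -m pendant '[50,0,0,0.02,0,0,0,50,0,0,0,0,0,0]' | grep -E "pos|ft"
```

```text
position: [0.54, 0.083, 0.0277]
ft_force: [-0.2, -0.4, -1.2]
position: [0.54, 0.083, 0.0247]
ft_force: [-0.2, -0.5, -1.2]
position: [0.54, 0.083, 0.0217]
ft_force: [-0.7, -0.3, -1.1]
position: [0.5401, 0.083, 0.0208]
ft_force: [-0.5, -0.7, -0.7]
```

```bash
for i in 1 2 3; do python3 -m pendant '[50,0,0,0.015,0,0,0,50,0,0,0,0,0,0]' | grep -E "pos|ft"; done
```

```text
position: [0.5401, 0.083, 0.0201]
ft_force: [-0.3, -0.1, -1.3]
position: [0.5401, 0.083, 0.0193]
ft_force: [-0.3, 0.1, -0.6]
position: [0.5402, 0.083, 0.019]
ft_force: [-1.1, 0.0, 3.0]
```

On the floor, at the predicted height, with about 3 N. Release, retreat and look.

```bash
python3 -m pendant '[85,0,0,0,0,0,0,85,0,0,0,0,0,0,85,0,0,0,0,0,0,85,0,0,0,0,0,0,85,0,0,-0.1,0,0,0,85,0,0,-0.4,0,0,0,85,0,0,-0.8,0,0,0,85,0,0,-0.9,0,0,0,85,0,0,-0.9,0,0,0,85,0.5,0,-0.9,0,0,0,85,0,0,0,0,0,0]' | grep -E "pos|ft"
python3 - <<'E'
from mv import *
d=get_image("wrist"); np.savez("wrist11.npz",**d); cv2.imwrite("pics/wrist11.png",d["frame"][:,:,::-1])
P=cloud(d).reshape(-1,3); Q=(P[:,:2]-[0.56,0.02])@RQ*1000; z=P[:,2]*1000
t=(z>40)&(z<60)&(abs(Q[:,0])<60)&(abs(Q[:,1])<110)
print(t.sum(),np.percentile(z[t],[2,50,98]),np.percentile(Q[t],[1,99],axis=0).round(1))
for y in range(-80,90,20):
    s=t&(abs(Q[:,1]-y)<10); print(y,np.percentile(z[s],[5,50,95]).round(1),np.percentile(Q[s,0],[1,99]).round(1)) if s.sum() else 0
d=get_image("scene"); np.savez("scene11.npz",**d); cv2.imwrite("pics/scene11.png",d["frame"][:,:,::-1])
cv2.imwrite("pics/tv11.png",topview(dict(np.load("wrist11.npz")),0.48,0.64,-0.10,0.14,0.049,0.0004)[:,:,::-1])
goto()
E
```

```text
position: [0.535, 0.1082, 0.2237]
ft_force: [0.6, 0.9, -0.2]
6708 [46.51074017 48.2438236  49.67235736] [[-34.5 -87.1]
 [ 28.   83.6]]
-80 [47.3 48.4 49.5] [-34.8  28. ]
-60 [47.3 48.2 49.4] [-34.2  27.7]
-40 [47.2 48.3 49.3] [-33.8  28.6]
-20 [47.3 48.3 49.4] [-34.3  28.1]
0 [47.1 48.2 49.4] [-33.8  28.7]
20 [47.  48.3 49.4] [-34.2  28.5]
40 [46.9 48.2 49.3] [-34.9  28. ]
60 [47.2 48.3 49.5] [-34.5  27.6]
80 [42.1 48.2 49.4] [-34.9  27.3]
now psi 14.86 [0.5335 0.1068 0.2182] F [-0.33  0.13 -0.67] w 85.06 t 27.0
```

View pics/wrist11.png

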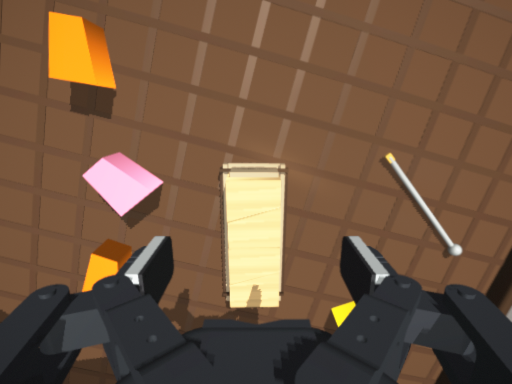

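View pics/tv11.png

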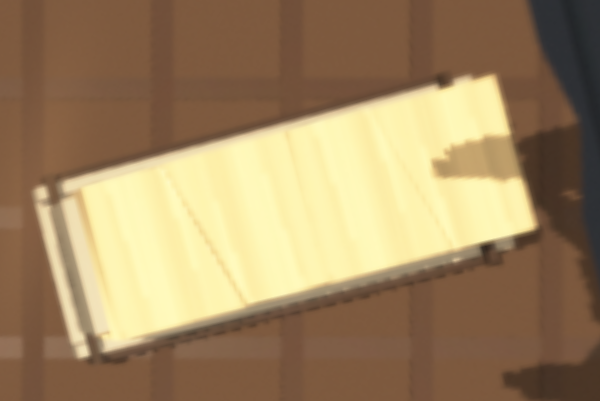

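View pics/scene11.png

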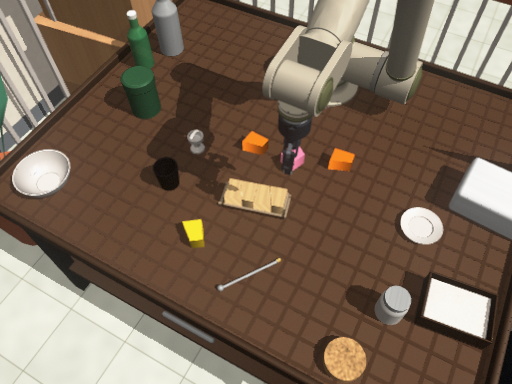

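```bash
python3 -c "
from rig import *
print(close_job()); print(observe()['time_s'])"
```

```text
the job is handed in; nothing more can be done
None
the job is handed in; nothing more can be done
```

I packed both loose wedges into the caddy beside the two already in it, head to tail. I handed the job in at about 27 s of the 69 s allowed. `close_job()` gives no verdict, so these are my own checks.

**First wedge:** My first grasp of it sat about 5° crooked, because the last joint was near its limit. I set it down turned half round, gripped it again square, and lowered it in. I then used it to push the other two up to the -y end board, with at most about 11 N.

**Second wedge:** I felt for the packed row with its slanted face, backed off about 0.7 mm, and lowered it in. It went down without resistance and touched the floor at 3 N.

**Last pictures, arm clear:**
- **Standing flat:** all four tops lie at 48.2–48.4 mm, where 49 is expected. That is level, and within the cameras' 2 mm calibration.
- **Straight and centred:** the lengths run along the caddy's x, about 0.5 mm off its centre line.
- **Gaps closed:** only thin seams show between the wedges.
- **Other things:** they look to be where they stood in the first picture. I compared them by eye and did not measure them.

**One disagreement:** contact came 1.4 mm before the position I had expected from the pictures. That is within camera error, and the last wedge still fitted freely.

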